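Dock a fixture pallet under its gravity catch

ROBOT

A 7-joint arm with a two-finger parallel gripper is mounted at the origin on a cart in front of the work surface, level with it; the furniture and walls round the work are solid. World frame = base frame: x ahead of the robot, y to its left, z up, the work surface at z = 0. Lengths are in m, angles in rad, forces in N, time in s.
With the tool pointing down it reaches from about 0.425 to 0.925 m from the base axis. Payload 6.8 kg.
Tool frame: the origin (TCP) lies at the very end of the fingers, on their centre line; the grasp point (between the pads) lies 19 mm behind it; x points along the fingers, y is the direction in which the jaws open and shut, and the axes are right-handed (so a half turn about x gives the same grasp; the last joint's range is limited). The gripper opens to 85 mm and grips with 20 to 120 N. Pads are 22 mm wide; open, the fingers measure 114 mm over their backs; the gripper's body (76 mm by 85 mm) begins 54 mm behind the grasp point. The pads swing forward as they close: fully open they stand 13 mm farther back than shut.
Start: joints at [-1.437, 0.477, 0.022, 1.555, -0.011, 1.109, -0.083], TCP at [0.162, 0.655, 0.231] pointing down, gripper open.
Joint ranges: [-2.96, 2.96], [-0.34, 2.1], [-1.41, 1.46], [0.24, 2.44], [-1.37, 4.51], [0.17, 1.92], [-2.96, 2.96]. Speed limits (rad/s): [2.39, 2.39, 3.14, 3.14, 3.14, 3.14, 3.14].

INTERFACE

Orientations are given as a rotation vector (axis times angle).
In Python, from bench import get_obs, grab_frame, camera_info, hand_in gives the robot as it stands.
- The arm moves only by the tool apply_moves, never from a script. Its argument "series" is text: rows parted by semicolons, each of 7 numbers parted by spaces: the turn, a rotation vector about the tool's x, y, z in rad, then the shift along the tool's x, y, z in m, then the opening, from 0 (shut) to 1 (fully open). In form: wx wy wz tx ty tz hand; .... A call has 1 to 12 rows; each row is the pose to reach, as a shift and turn from the pose commanded when the call began, along the tool's axes at that moment; what a row does not reach only later rows make up. A row lasts 1/8 s, in which the tool goes at most 62.5 mm and 10.7 degrees, less where a joint would pass 70% of its speed; a pose out of reach is approached as far as the arm can. A call with a gripper value outside its range is refused whole. The fingers move at their own pace and stop on an object; "force" is the grip in N (left out, the last holds). Time passes only in rows, so rows that repeat a pose let the fingers close. It gives the time, the measured TCP pose, the force and the opening at its end, in the units of the state.
- get_obs(): the state, without advancing time (a new reading comes with each control period).
- grab_frame(name): name is "side" or "top" or "wrist"; returns the picture (480x640x3 uint8, blue, green, red); there is no depth.
- camera_info(name): a dict with "fov_y" (degrees; the focal length in pixels is half the picture's height over the tangent of half this angle, whatever the lens; pixels are square), "cx", "cy" (the principal point, pixels), "D" ([k1, k2, p1, p2, k3] as OpenCV has them; the pictures are not rectified), "rvec" (rotation vector, rad) and "tvec" (3), from world to camera coordinates, as OpenCV has them. Camera axes: x right, y down, z forward; pixel columns grow to the right and rows downward; lengths in m; the calibration is good to about 2 mm. A picture is of the moment at which its call begins: read the wrist's pose just before it. camera_info takes no time and is no camera call; for the wrist camera it gives the pose at the moment of the call.
- hand_in(): hands the job in, once; it reports no verdict.
The state is a dict: "clock": time; "joints": joint angles; "qvel": joint speeds; "tau": joint torques, N m; "tcp_pos": TCP position; "orientation": TCP orientation; "contact_force": force on the tool from outside, world axes, zero at the start; "moment": the same for the moment, N m; "grip_width": finger opening in m.
Only numpy, scipy, OpenCV 4.12 (cv2) and the standard library are available. Lean on these libraries where they do the work, as an engineer would, in place of code of your own. Each camera call takes 0.05 s, during which the arm holds its last target.

TASK

Slide the heavy aluminium fixture pallet along the bench into the blue docking station, walking it forward with pushes on its plate, until it is fully home against the stops and the steel gravity catch, lifted by the pallet's own front edge, has dropped behind it. Keep the pallet flat on the bench, never touch the catch or the vee blocks with the work set up in them, and leave the other things on the bench where they are.

Things in the scene. Friction and masses are not known exactly. Their poses are not given: they have to be found in the camera images.
- pallet: Loose fixture pallet, 0.8 to 1 kg: flat aluminium plate 120 (x) x 160 (y) x 24 mm high, lying directly on the bench (friction about 0.6), with two vee blocks on top. Origin: centre of its underside. +x is its front, which goes into the station first. The flat rear face to push is at x = -60 mm, 160 mm wide. Starts before the station, turned up to 0.3 rad and up to 28 mm off its centre line.
- rear_left (a point): Point on the pallet's rear face near its left (+y) corner, at pallet x = -60, y = +55, z = 12 mm (mid height of the plate). A good place to push: far enough out for the gripper to pass beside the catch.
- rear_right (a point): Point on the pallet's rear face near its right corner, at pallet x = -60, y = -55, z = 12 mm. A good place to push.
- vee_left: Steel vee block bolted on the pallet's left half with a round stub clamped in it, already set up: not to be touched. It stands on the plate between pallet x = -30 and +30 mm, y = +24 and +76 mm; its top is 77 mm over the bench. Origin: centre of the block's underside.
- vee_right: The same on the pallet's right half, x = -30 to +30 mm, y = -24 to -76 mm. Between the two set-ups is a free lane 48 mm wide for the catch bar.
- station: Blue U-shaped steel frame fixed to the bench, open to its -x side; no floor plate. Origin: on the bench where the pallet's origin stands when home, axes as the home pallet's (+x = going in). Rails 22 mm high, lined with slippery white plastic, x = -50 to +75 mm, inner faces at y = +-82 mm (2 mm play a side); lead-ins flare to y = +-100 mm at x = -92 mm. Two stop buttons meet the pallet's front at x = +60 mm.
- catch: Gravity catch of the station: cranked flat steel bar, 0.14 kg, 12 mm wide, on a pin behind the station's rear bar (station x = +100, z = 16 mm, this body's origin). It runs towards the robot along the station's centre line (y = 0), underside of the bar 31 mm over the bench, to the nose at its free end with a red thumb pad on top (45 mm over the bench, 57 mm while it rides on the pallet). Not to be touched by the robot.
- catch_lift (a joint): Lift angle of the catch: 0 rad lying down at rest, growing as it rises (to 0.6); only its weight returns it. It reads about 0.06 while the nose rides on the pallet's plate, and 0 again once the nose has dropped behind the pallet.
- catch_nose (a point): Lowest point of the catch nose (14 mm wide): station x = -63, y = 0, z = 14 mm when down. Its upright holding face is here, facing +x, 3 mm behind the rear face of the home pallet. From x = -68 mm its underside slopes up towards the robot to z = 34 mm at x = -103 mm; the pallet's front edge drives under this slope.
- oil_can: Copper pump oiler, 64 mm across, 125 mm high, standing left of the station. Bystander. Origin: centre of underside.
- driver_red: Screwdriver with a red handle, 82 x 150 x 25 mm, lying right of the station. Bystander. Origin: centre of underside.
- hex_bolt_1: Hexagon bolt standing on its head, 52 mm high, left of the station. Bystander. Origin: centre of underside.

How it is judged:
On the way:
1. the pallet, between the lead-ins, carries the catch on its plate (value of joint catch_lift above 0.04 rad and x of pallet in the frame of station between -0.135 and -0.004 m and y of pallet in the frame of station between -0.02 and 0.02 m), for 0.2 s.
At the end, for the whole second after the job is handed in: The pallet lies flat in the station, front against the stops to within 4 mm, square to within 0.04 rad, at rest, and the catch is down (joint under 0.02 rad) behind its rear face (x of pallet in the frame of station between -0.004 and 0.003 m and y of pallet in the frame of station between -0.004 and 0.004 m and angle between the x axis of pallet and the x axis of station, either way round below 0.04 rad and height (world z) of pallet below 0.003 m and angle between pallet's own z axis and vertical below 0.03 rad and value of joint catch_lift below 0.02 rad and linear speed of pallet below 0.01 m/s); the robot touches nothing.
It fails at once if the robot touches the catch (over 1 N) (contact force between any of the fingers, the arm and catch above 1 N).
It fails at once if the robot touches the vee blocks or the work in them (over 0.5 N) (contact force between any of the fingers, the arm and vee_left above 0.5 N or contact force between any of the fingers, the arm and vee_right above 0.5 N).
It fails at once if the pallet is lifted or tipped off the bench (over 6 mm or 0.08 rad) (height (world z) of pallet above 0.006 m or angle between pallet's own z axis and vertical above 0.08 rad).
It fails at once if another thing on the bench is moved by more than 15 mm (distance of any of oil_can, driver_red, hex_bolt_1 from where it was at the start of the episode above 0.015 m).
It also fails if it takes over 64 s, if anything falls off the work surface, if the arm or the gripper's body presses on something with over 40 N, if the wrist force passes 120 N, or if a joint passes its speed limit or range.

## Working session

There is one attempt and no reset: what is moved stays moved. The work goes in short steps, Python scripts to look and compute and a tool call to move; the robot and the scene stay as the last step left them, time stands still between calls to the robot, and variables do not carry over. Pictures are saved under pics/ and viewed, and the job is handed in when it is done.

Besides the shell and the picture viewer there is one more tool, called after "Request:" in YAML: its name, and indented under it one key for each argument. apply_moves: Moves the arm, as the interface text tells. Its arguments: {"type":"object","properties":{"series":{"type":"string"},"force":{"type":"number"}},"required":["series"]}

```bash
ls; mkdir -p pics; python3 - <<'E'
from bench import *
import cv2
o=get_obs(); print({k:(o[k]) for k in ('clock','tcp_pos','orientation','joints','contact_force','grip_width')})
for n in('top','side'):
    cv2.imwrite(f'pics/{n}0.png',grab_frame(n)); print(camera_info(n))
E
```

```text
pics
{'clock': 0.0, 'tcp_pos': array([0.16150568, 0.6547926 , 0.2303221 ]), 'orientation': array([ 0.18838838,  1.56252551, -0.19124234]), 'joints': array([-1.43708822,  0.47780973,  0.02232853,  1.55644419, -0.01148619,
        1.10928171, -0.08311398]), 'contact_force': array([ 0.17606179, -0.24487373, -0.74759389]), 'grip_width': 0.08561598141115091}
{'fov_y': 44.77993185968605, 'cx': 314.25489474905487, 'cy': 237.8544295703344, 'D': array([-0.14999625,  0.        ,  0.        ,  0.        ,  0.        ]), 'rvec': array([ 2.20114431, -1.99892887,  0.22135586]), 'tvec': array([-0.24468327,  0.58075482,  1.06919846])}
{'fov_y': 48.283611739053754, 'cx': 318.20270812273304, 'cy': 243.34108153580283, 'D': array([-0.15671363,  0.        ,  0.        ,  0.        ,  0.        ]), 'rvec': array([ 0.66022805, -2.35058721,  1.43160662]), 'tvec': array([0.40030158, 0.2621387 , 0.57292788])}
```

View pics/top0.png

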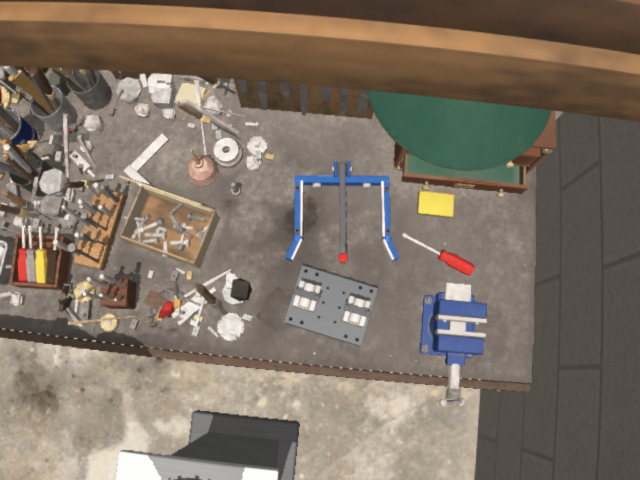

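View pics/side0.png

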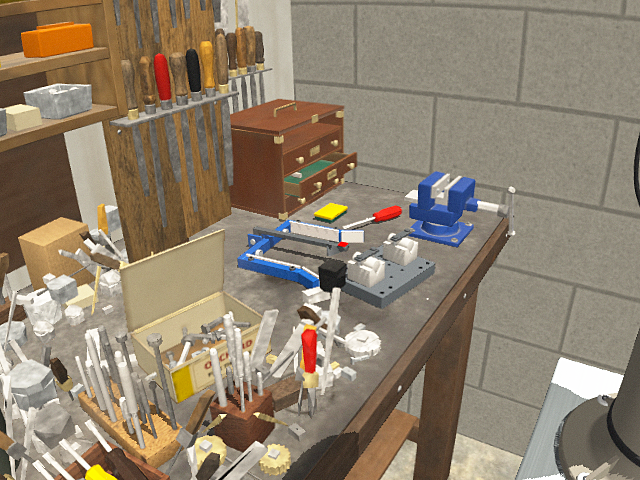

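```bash
cat > h.py <<'E'
import numpy as np, cv2
from bench import *
def KD(c):
    f=240/np.tan(np.radians(c['fov_y']/2)); return np.array([[f,0,c['cx']],[0,f,c['cy']],[0,0,1]]),c['D']
def ray(c,p,z):
    K,D=KD(c); u=cv2.undistortPoints(np.array(p,float).reshape(-1,1,2),K,D).reshape(-1,2)
    R=cv2.Rodrigues(c['rvec'])[0]; C=-R.T@c['tvec']
    d=np.c_[u,np.ones(len(u))]@R
    return C+d*((z-C[2])/d[:,2])[:,None]
def proj(c,P):
    K,D=KD(c); return cv2.projectPoints(np.array(P,float).reshape(-1,1,3),c['rvec'],c['tvec'],K,D)[0].reshape(-1,2)
def zoom(im,x0,y0,x1,y1,k,name):
    cv2.imwrite('pics/'+name,cv2.resize(im[y0:y1,x0:x1],None,fx=k,fy=k,interpolation=cv2.INTER_CUBIC))
E
python3 - <<'E'
from h import *
im=cv2.imread('pics/top0.png'); zoom(im,270,150,410,360,2.85*1,'z0.png'); 
zoom(im,270,150,410,270,5,'za.png'); zoom(im,270,245,410,355,5,'zb.png')
c=camera_info('top'); print(proj(c,[[0,0,0],[.5,0,0],[.6,0,0],[.6,.1,0]]))
E
```

```text
[[187.88175396 537.80060913]
 [217.37316694 284.57485079]
 [223.61380597 236.74736324]
 [176.31190677 232.23128211]]
```

View pics/za.png

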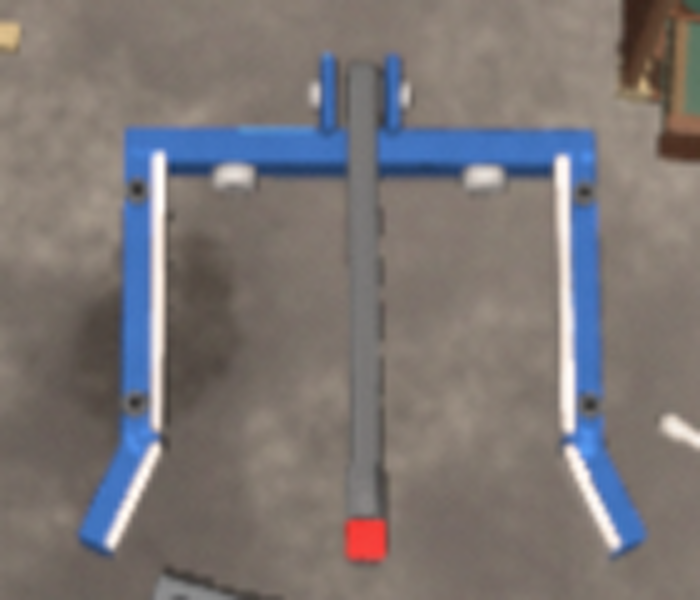

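View pics/zb.png

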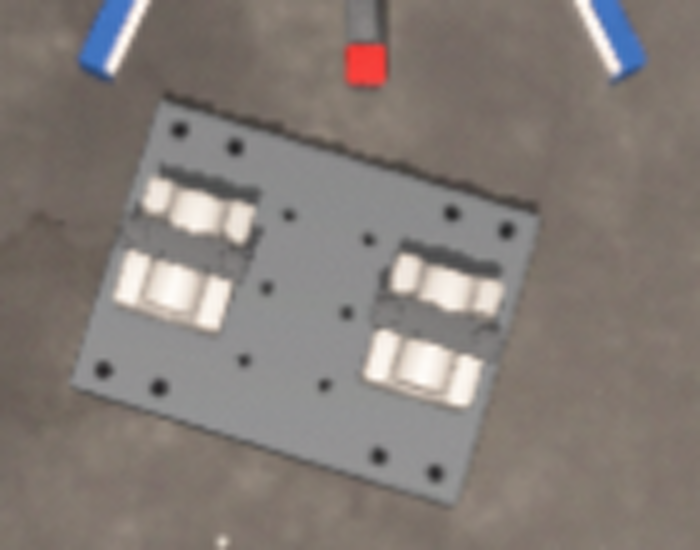

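```bash
cat >> h.py <<'E'
def fit2(src,dst):  # rigid 2D src(local)->world
    s=np.array(src,float);d=np.array(dst)[:,:2];a=s-s.mean(0);b=d-d.mean(0)
    th=np.arctan2((a[:,0]*b[:,1]-a[:,1]*b[:,0]).sum(),(a*b).sum())
    R=np.array([[np.cos(th),-np.sin(th)],[np.sin(th),np.cos(th)]]);t=d.mean(0)-R@s.mean(0)
    return t,th,(s@R.T+t-d)
E
python3 - <<'E'
from h import *
np.set_printoptions(precision=4,suppress=True)
c=camera_info('top')
px=lambda L,x0,y0:(np.array(L,float)+.5)/5-.5+[x0,y0]
st=ray(c,px([(110,550),(618,552),(161,440),(567,442),(165,152),(557,155)],270,150),.022)
print(st)
L=[(-.092,.1),(-.092,-.1),(-.05,.082),(-.05,-.082),(.075,.082),(.075,-.082)]
t,th,r=fit2(L,st);print('station',t,th);print(r*1000)
pp=ray(c,px([(165,97),(538,210),(455,505),(72,385)],270,245),.024)
t2,th2,r=fit2([(.06,.08),(.06,-.08),(-.06,-.08),(-.06,.08)],pp);print('pallet',t2,th2);print(r*1000)
pad=ray(c,px([(366,540)],270,150),.045);print('pad',pad)
R=lambda a:np.array([[np.cos(a),-np.sin(a)],[np.sin(a),np.cos(a)]])
print('pallet in st',(t2-t)@R(th),th2-th, 'pad in st',(pad[0,:2]-t)@R(th))
for p in[(-.06,.055),(-.06,-.055)]:print(R(th2)@p+t2)
E
```

```text
[[ 0.5621 -0.1461  0.022 ]
 [ 0.5808 -0.3491  0.022 ]
 [ 0.6089 -0.1619  0.022 ]
 [ 0.6239 -0.3254  0.022 ]
 [ 0.7305 -0.1512  0.022 ]
 [ 0.7451 -0.3129  0.022 ]]
station [ 0.6641 -0.2391] 0.09210256873756098
[[ 1.2394 -1.8728]
 [ 0.9378  2.0352]
 [-2.1592 -0.126 ]
 [-2.0679  0.121 ]
 [ 0.7895  0.7258]
 [ 1.2605 -0.8832]]
pallet [ 0.4803 -0.2328] -0.20358517358699588
[[ 0.3047  2.3527]
 [-0.8965 -2.4919]
 [ 0.2456 -1.6103]
 [ 0.3462  1.7495]]
pad [[ 0.5716 -0.247   0.045 ]]
pallet in st [-0.1824  0.0231] -0.29568774232455686 pad in st [-0.0928  0.0006]
[ 0.4327 -0.1668]
[ 0.4104 -0.2746]
```

```bash
cat >> h.py <<'E'
from scipy.spatial.transform import Rotation as Ro
np.set_printoptions(precision=4,suppress=True)
def Rdown(yaw,tilt=0):
    # tool x down, tool y along world direction yaw+90deg ; tilt>0 : finger tips lead forward
    y=np.array([-np.sin(yaw),np.cos(yaw),0]);f=np.array([np.cos(yaw),np.sin(yaw),0])
    x=np.array([0,0,-1.])*np.cos(tilt)+f*np.sin(tilt)
    return Ro.from_matrix(np.c_[x,y,np.cross(x,y)])
def rows(wps,cur=None):
    """wps: list of (pos, Rotation, hand)"""
    o=get_obs() if cur is None else None
    p0,R0=(o['tcp_pos'],Ro.from_rotvec(o['orientation'])) if cur is None else cur
    out=[]
    for p,R,h in wps:
        w=(R0.inv()*R).as_rotvec(); t=R0.inv().apply(np.array(p)-p0)
        out.append(' '.join(f'{v:.3f}' for v in [*w,*t])+f' {h:g}')
    print('; '.join(out))
E
python3 - <<'E'
from h import *
o=get_obs();R=Ro.from_rotvec(o['orientation']);print(R.as_matrix())
for yaw in(-.2036,-.2036+np.pi):print((R.inv()*Rdown(yaw)).magnitude())
# arc
p=o['tcp_pos'];a0=np.arctan2(p[1],p[0]);r0=np.hypot(*p[:2])
tgt=np.array([.4803,-.2328])-.105*np.array([np.cos(-.2036),np.sin(-.2036)])
print(tgt,np.hypot(*tgt))
a1=np.arctan2(tgt[1],tgt[0]);r1=.46
z=R.as_matrix()[:,2];print(z)
yaw0=np.arctan2(z[1],z[0])
y=R.as_matrix()[:,1]; ys=np.arctan2(-y[0],y[1]);print('yaw now',ys)
w=[]
for s in np.linspace(0,1,13)[1:]:
    a=a0+(a1-a0)*s;r=r0+(r1-r0)*s
    w.append(([r*np.cos(a),r*np.sin(a),.23],Rdown(ys+(-.2036-ys)*s),1))
rows(w)
E
```

```text
[[-0.0003  0.2394  0.9709]
 [-0.0017  0.9709 -0.2394]
 [-1.     -0.0017  0.0001]]
0.03819479906507002
3.103434822988225
[ 0.3775 -0.2116] 0.4327173232446011
[ 0.9709 -0.2394  0.0001]
yaw now -0.2417579656548488
-0.003 0.000 0.002 0.000 -0.026 0.100 1; -0.006 0.000 0.002 0.001 -0.066 0.193 1; -0.010 0.000 0.002 0.001 -0.118 0.276 1; -0.013 0.000 0.002 0.001 -0.181 0.347 1; -0.016 0.000 0.002 0.001 -0.253 0.406 1; -0.019 0.000 0.002 0.001 -0.331 0.451 1; -0.022 0.000 0.002 0.001 -0.412 0.483 1; -0.025 0.000 0.002 0.001 -0.495 0.500 1; -0.029 0.000 0.002 0.001 -0.577 0.504 1; -0.032 0.000 0.002 0.002 -0.656 0.495 1; -0.035 0.000 0.002 0.002 -0.730 0.475 1; -0.038 0.000 0.002 0.002 -0.797 0.443 1
```

```bash
python3 - <<'E'
from h import *
o=get_obs();p=o['tcp_pos'];a0=np.arctan2(p[1],p[0]);r0=np.hypot(*p[:2])
a1=np.arctan2(-.21,.40)
w=[]
for s in np.arange(1,21)/20:
    a=a0+(a1-a0)*s;r=r0+(.47-r0)*min(1,s*1.6)
    w.append(([r*np.cos(a),r*np.sin(a),.23+.05*min(1,s*3)],Rdown(-.2418+.038*s),1))
rows(w[:10]);print()
rows(w[10:],(np.array(w[9][0]),w[9][1]));print(w[9][0])
E
```

```text
-0.002 0.000 0.002 -0.007 -0.019 0.060 1; -0.004 0.000 0.002 -0.015 -0.043 0.116 1; -0.006 0.000 0.002 -0.022 -0.072 0.168 1; -0.008 0.000 0.002 -0.029 -0.105 0.216 1; -0.009 0.000 0.002 -0.037 -0.142 0.259 1; -0.011 0.000 0.002 -0.044 -0.181 0.298 1; -0.013 0.000 0.002 -0.049 -0.224 0.332 1; -0.015 0.000 0.002 -0.049 -0.268 0.360 1; -0.017 0.000 0.002 -0.049 -0.313 0.384 1; -0.019 0.000 0.002 -0.049 -0.359 0.402 1

-0.002 0.000 0.000 0.000 -0.047 0.012 1; -0.004 0.000 0.000 0.000 -0.093 0.019 1; -0.006 0.000 0.000 0.000 -0.136 0.029 1; -0.008 0.000 0.000 0.000 -0.176 0.043 1; -0.010 0.000 0.000 0.000 -0.217 0.053 1; -0.011 0.000 0.000 0.000 -0.260 0.059 1; -0.013 0.000 0.000 0.000 -0.302 0.062 1; -0.015 0.000 0.000 0.000 -0.345 0.060 1; -0.017 0.000 0.000 0.000 -0.387 0.055 1; -0.019 0.000 0.000 0.000 -0.428 0.046 1
[np.float64(0.46591231085902707), np.float64(0.20960790969967388), 0.28]
```

Request:
apply_moves:
  series: "0 0 0 -0.007 -0.019 0.060 1; 0 0 0 -0.015 -0.043 0.116 1; 0 0 0 -0.022 -0.072 0.168 1; 0 0 0 -0.029 -0.105 0.216 1; 0 0 0 -0.037 -0.142 0.259 1; 0 0 0 -0.044 -0.181 0.298 1; 0 0 0 -0.049 -0.224 0.332 1; 0 0 0 -0.049 -0.268 0.360 1; 0 0 0 -0.049 -0.313 0.384 1; 0 0 0 -0.049 -0.359 0.402 1"

```text
clock: 1.35
tcp_pos: [0.4662, 0.2086, 0.28]
orientation: [0.19, 1.563, -0.191]
contact_force: [0.1, -0.0, 0.6]
grip_width: 0.0852
```

Request:
apply_moves:
  series: "0 0 0 0 -0.047 0.012 1; 0 0 0 0 -0.093 0.019 1; 0 0 0 0 -0.136 0.029 1; 0 0 0 0 -0.176 0.043 1; 0 0 0 0 -0.217 0.053 1; 0 0 0 0 -0.260 0.059 1; 0 0 0 0 -0.302 0.062 1; 0 0 0 0 -0.345 0.060 1; 0 0 0 0 -0.387 0.055 1; 0 0 0 0 -0.428 0.046 1; 0 0 0 0 -0.428 0.046 1"

```text
clock: 2.72
tcp_pos: [0.4061, -0.2188, 0.2802]
orientation: [0.195, 1.562, -0.195]
contact_force: [0.2, 0.7, -0.8]
grip_width: 0.0851
```

```bash
python3 - <<'E'
from h import *
c=camera_info('wrist');cv2.imwrite('pics/w1.png',grab_frame('wrist'));print(c);cv2.imwrite('pics/t1.png',grab_frame('top'));print(get_obs()['joints'])
E
```

```text
{'fov_y': 71.9246756639759, 'cx': 322.6843044404143, 'cy': 237.57016962768867, 'D': array([0.017, 0.   , 0.   , 0.   , 0.   ]), 'rvec': array([-2.3054, -1.794 , -0.2421]), 'tvec': array([ 0.1126, -0.4793,  0.3064])}
[-0.2276  0.0557  0.6142  2.0144 -0.0368  1.0823  1.7314]
```

View pics/w1.png

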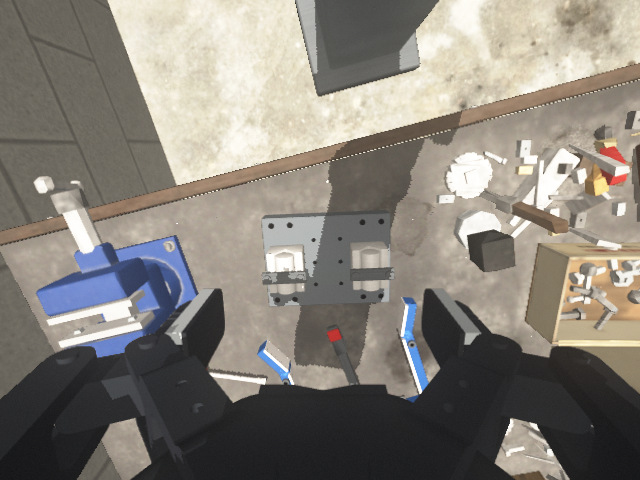

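View pics/t1.png

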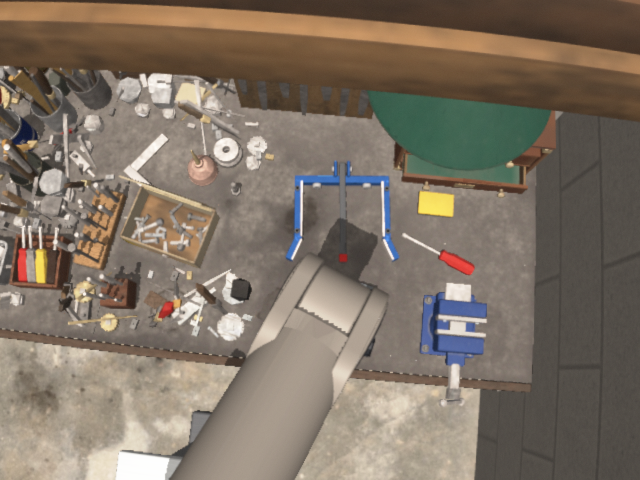

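```bash
python3 - <<'E'
from h import *
c=dict(fov_y=71.9246756639759,cx=322.6843,cy=237.57017,D=np.array([.017,0,0,0,0]),rvec=np.array([-2.3054, -1.794 , -0.2421]),tvec=np.array([ 0.1126, -0.4793,  0.3064]))
R=cv2.Rodrigues(c['rvec'])[0];print(-R.T@c['tvec'],R[2])
im=cv2.imread('pics/w1.png');zoom(im,250,200,410,320,5,'zw.png')
pp=ray(c,[(388,303),(268,305),(262,218),(391,213)],.024)
t2,th2,r=fit2([(.06,.08),(.06,-.08),(-.06,-.08),(-.06,.08)],pp);print(pp,'pallet',t2,th2);print(r*1000)
E
```

```text
[ 0.3419 -0.2031  0.4221] [ 0.2563 -0.0643 -0.9645]
[[ 0.5555 -0.1681  0.024 ]
 [ 0.5194 -0.3222  0.024 ]
 [ 0.4053 -0.2957  0.024 ]
 [ 0.438  -0.141   0.024 ]] pallet [ 0.4795 -0.2318] -0.22243306815105246
[[ 0.2208  1.1637]
 [ 1.0172 -0.8031]
 [-1.881  -0.892 ]
 [ 0.643   0.5314]]
```

View pics/zw.png

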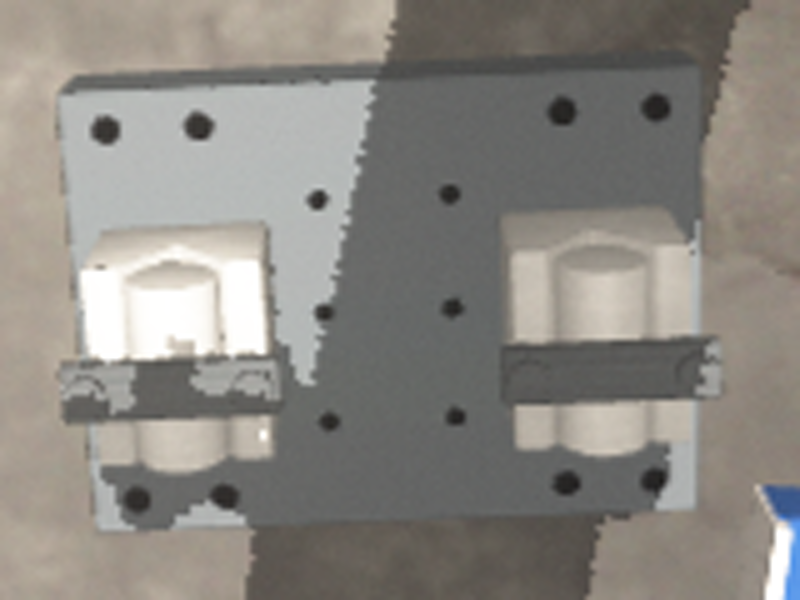

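```bash
python3 - <<'E'
from h import *
P=np.array([.480,-.2323]);f=np.array([np.cos(-.21),np.sin(-.21)])
q=P-.084*f;print(q)
rows([([*q,z],Rdown(-.21),.7) for z in(.24,.18,.13,.08,.04,.03)])
E
```

```text
[ 0.3978 -0.2148]
-0.033 -0.000 -0.000 0.040 -0.002 -0.010 0.7; -0.033 -0.000 -0.000 0.100 -0.002 -0.010 0.7; -0.033 -0.000 -0.000 0.150 -0.002 -0.010 0.7; -0.033 -0.000 -0.000 0.200 -0.002 -0.010 0.7; -0.033 -0.000 -0.000 0.240 -0.002 -0.010 0.7; -0.033 -0.000 -0.000 0.250 -0.002 -0.010 0.7
```

Request:
apply_moves:
  series: "-0.033 0 0 0.040 -0.002 -0.010 0.7; -0.033 0 0 0.100 -0.002 -0.010 0.7; -0.033 0 0 0.150 -0.002 -0.010 0.7; -0.033 0 0 0.200 -0.002 -0.010 0.7; -0.033 0 0 0.240 -0.002 -0.010 0.7; -0.033 0 0 0.250 -0.002 -0.010 0.7; -0.033 0 0 0.250 -0.002 -0.010 0.7"

```text
clock: 3.7
tcp_pos: [0.3983, -0.2151, 0.0304]
orientation: [0.164, 1.565, -0.163]
contact_force: [0.3, -0.3, 0.0]
grip_width: 0.0597
```

```bash
python3 - <<'E'
from h import *
c=camera_info('wrist');cv2.imwrite('pics/w2.png',grab_frame('wrist'));cv2.imwrite('pics/s2.png',grab_frame('side'));print(get_obs()['tcp_pos'],get_obs()['grip_width'])
E
```

```text
[ 0.3992 -0.2157  0.0315] 0.0596599440876004
```

View pics/w2.png

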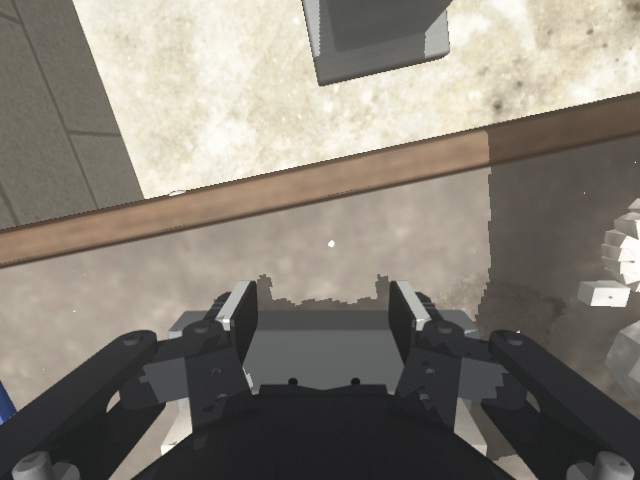

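View pics/s2.png

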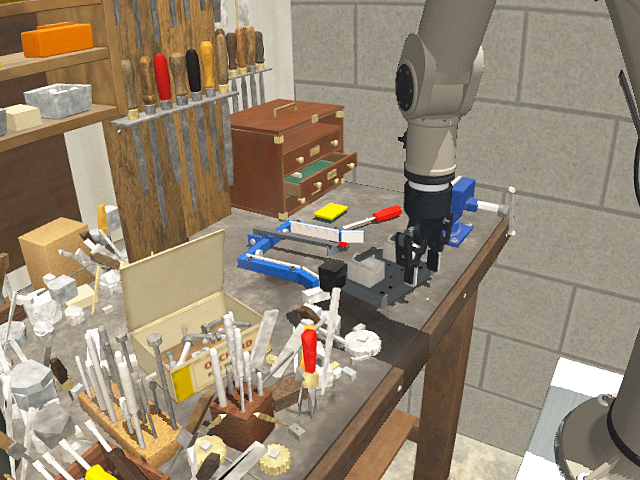

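Request:
apply_moves:
  series: "0 0 0 0.005 0 0 0.7; 0 0 0 0.010 0 0 0.7; 0 0 0 0.014 0 0 0.7; 0 0 0 0.019 0 0 0.7; 0 0 0 0.024 0 0 0.7; 0 0 0 0.024 0 0 0.7"

```text
clock: 4.55
tcp_pos: [0.3976, -0.2155, 0.0058]
orientation: [0.164, 1.565, -0.164]
contact_force: [-0.5, -0.8, -0.1]
grip_width: 0.0601
```

```bash
python3 - <<'E'
from h import *
c=camera_info('wrist');im=grab_frame('wrist');cv2.imwrite('pics/w3.png',im);zoom(im,150,220,500,480,2,'zw3.png')
print(get_obs()['tcp_pos'],get_obs()['contact_force'])
P=np.array([.480,-.2323]);Rm=np.array([[np.cos(-.21),-np.sin(-.21)],[np.sin(-.21),np.cos(-.21)]])
S=np.array([.664,-.239])
for s in [.02,.04,.06,.08,.1,.12]: pass
# gripper path in world
q=P.copy();th=-.21;w=[]
for k in range(12):
    # 1..: approach to contact then straight then turn
    w.append((q.copy(),th))
w=[]
for sd in (-.075,-.070,):
    w.append((P+sd*np.array([np.cos(-.21),np.sin(-.21)]),-.21))
q=P.copy();th=-.21
for k in range(10):
    q=q+.0055*np.array([np.cos(th),np.sin(th)])
    w.append((q-.070*np.array([np.cos(th),np.sin(th)]),th))
rows([([*a,.0065],Rdown(b),.7) for a,b in w]); print(q)
E
```

```text
[ 0.3977 -0.2156  0.006 ] [ 0.1494 -0.3273 -0.4177]
0.001 -0.001 -0.000 -0.000 0.001 0.009 0.7; 0.001 -0.001 -0.000 -0.000 0.001 0.014 0.7; 0.001 -0.001 -0.000 -0.000 0.001 0.019 0.7; 0.001 -0.001 -0.000 -0.000 0.001 0.025 0.7; 0.001 -0.001 -0.000 -0.000 0.001 0.030 0.7; 0.001 -0.001 -0.000 -0.000 0.001 0.036 0.7; 0.001 -0.001 -0.000 -0.000 0.001 0.041 0.7; 0.001 -0.001 -0.000 -0.000 0.001 0.047 0.7; 0.001 -0.001 -0.000 -0.000 0.001 0.052 0.7; 0.001 -0.001 -0.000 -0.000 0.001 0.058 0.7; 0.001 -0.001 -0.000 -0.000 0.001 0.063 0.7; 0.001 -0.001 -0.000 -0.000 0.001 0.069 0.7
[ 0.5338 -0.2438]
```

View pics/zw3.png

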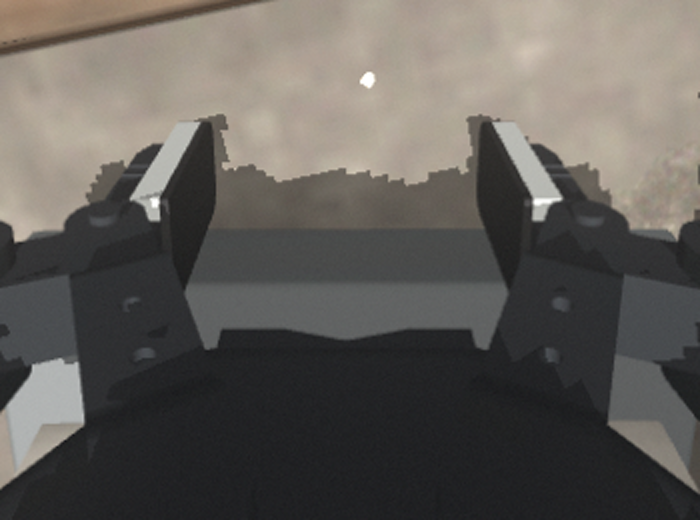

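Request:
apply_moves:
  series: "0 0 0 0 0 0.005 0.7; 0 0 0 0 0 0.010 0.7; 0 0 0 0 0 0.015 0.7; 0 0 0 0 0 0.020 0.7; 0 0 0 0 0 0.025 0.7; 0 0 0 0 0 0.030 0.7; 0 0 0 0 0 0.035 0.7; 0 0 0 0 0 0.040 0.7; 0 0 0 0 0 0.045 0.7; 0 0 0 0 0 0.050 0.7; 0 0 0 0 0 0.053 0.7; 0 0 0 0 0 0.053 0.7"

```text
clock: 6.1
tcp_pos: [0.4473, -0.2257, 0.0056]
orientation: [0.166, 1.569, -0.163]
contact_force: [-4.7, 0.9, 1.0]
grip_width: 0.0599
```

```bash
python3 - <<'E'
from h import *
print(get_obs()['tcp_pos'],get_obs()['contact_force'])
im=grab_frame('wrist');cv2.imwrite('pics/w4.png',im)
im=grab_frame('top');zoom(im,260,150,420,360,3.5*.8,'t4.png')
E
```

```text
[ 0.4473 -0.2257  0.0056] [-4.6927  0.91    0.9891]
```

View pics/w4.png

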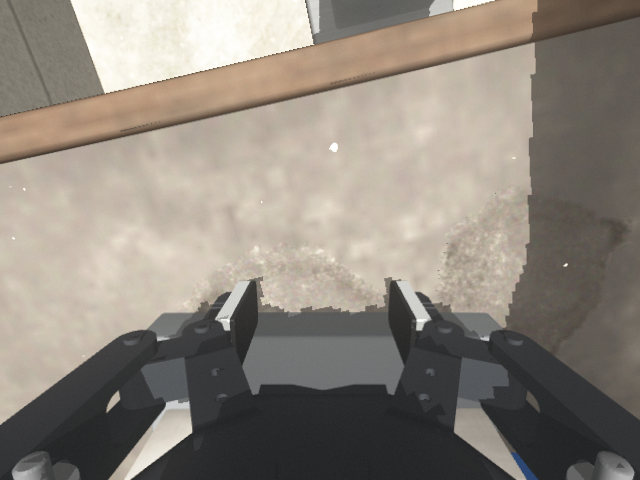

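View pics/t4.png

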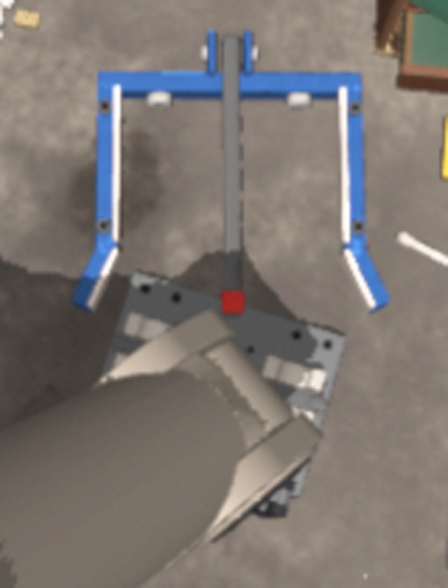

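```bash
cat >> h.py <<'E'
S=np.array([.6641,-.2391]);SY=.0921
def rot(a):return np.array([[np.cos(a),-np.sin(a)],[np.sin(a),np.cos(a)]])
def to_st(p):return (np.array(p)-S)@rot(SY)
def fr_st(p):return rot(SY)@np.array(p)+S
E
python3 - <<'E'
from h import *
c=camera_info('top')
p=ray(c,np.array([(135,272),(345,333)])/2.8+[260,150],.024)[:,:2]
d=p[0]-p[1];th=np.arctan2(-d[0],d[1]);m=p.mean(0)-.06*np.array([np.cos(th),np.sin(th)])
print(np.linalg.norm(d),th-SY,to_st(m))
# plan: from st pose, arc
x=np.array([-.147,.012]);th=-.302
w=[]
for k in range(12):
    th+=.024;x=x+.005*np.array([np.cos(th-.012),np.sin(th-.012)])
    w.append((fr_st(x-.071*np.array([np.cos(th),np.sin(th)])),th+SY))
print(x,th)
rows([([*a,.0055],Rdown(b),.7) for a,b in w])
E
```

```text
0.1562843624589043 -0.28411627904853903 [-0.1473  0.0107]
[-0.088   0.0026] -0.013999999999999992
-0.023 -0.005 -0.001 0.000 -0.002 0.005 0.7; -0.047 -0.005 -0.001 0.000 -0.003 0.010 0.7; -0.071 -0.005 -0.001 -0.000 -0.005 0.015 0.7; -0.095 -0.005 -0.001 -0.000 -0.006 0.020 0.7; -0.119 -0.005 -0.001 -0.000 -0.007 0.025 0.7; -0.143 -0.005 -0.001 -0.000 -0.008 0.031 0.7; -0.167 -0.005 -0.002 -0.000 -0.009 0.036 0.7; -0.191 -0.005 -0.002 -0.000 -0.010 0.041 0.7; -0.215 -0.005 -0.002 -0.000 -0.011 0.046 0.7; -0.239 -0.005 -0.002 -0.000 -0.011 0.051 0.7; -0.263 -0.005 -0.002 -0.000 -0.011 0.057 0.7; -0.287 -0.005 -0.002 -0.000 -0.012 0.062 0.7
```

Request:
apply_moves:
  series: "-0.024 0 0 0 -0.002 0.005 0.7; -0.048 0 0 0 -0.003 0.010 0.7; -0.072 0 0 0 -0.005 0.015 0.7; -0.096 0 0 0 -0.006 0.020 0.7; -0.120 0 0 0 -0.007 0.026 0.7; -0.144 0 0 0 -0.008 0.031 0.7; -0.168 0 0 0 -0.009 0.036 0.7; -0.192 0 0 0 -0.010 0.041 0.7; -0.192 0 0 0 -0.010 0.041 0.7"

```text
clock: 7.32
tcp_pos: [0.486, -0.2446, 0.0055]
orientation: [0.014, 1.574, -0.013]
contact_force: [-3.6, -0.1, -2.4]
grip_width: 0.0601
```

```bash
python3 - <<'E'
from h import *
o=get_obs();print(o['tcp_pos'],o['contact_force'],to_st(o['tcp_pos'][:2]))
im=grab_frame('wrist');cv2.imwrite('pics/w5.png',im)
im=grab_frame('top');zoom(im,270,160,410,300,4,'t5.png')
E
```

```text
[ 0.486  -0.2446  0.0055] [-3.5637 -0.053  -2.3736] [-0.1779  0.0109]
```

View pics/w5.png

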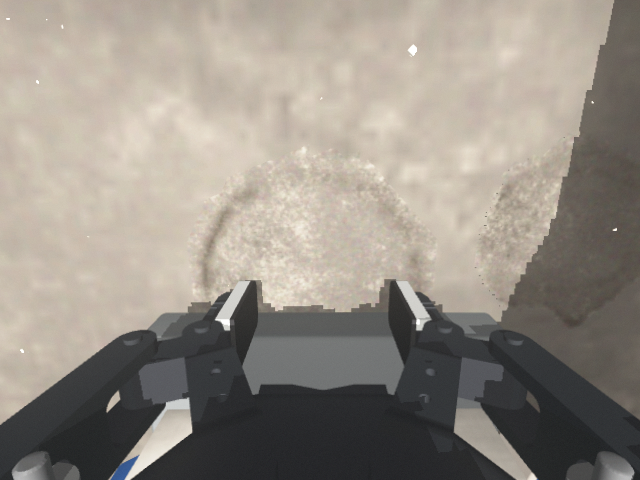

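View pics/t5.png

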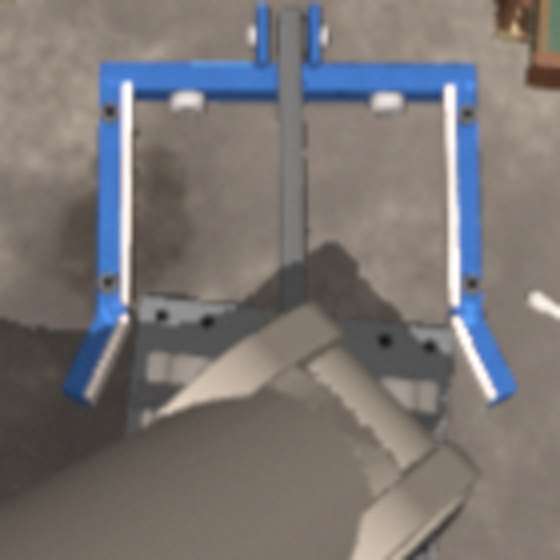

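```bash
cat > fe.py <<'E'
from h import *
def front(pl,k,off):
    c=camera_info('top')
    p=ray(c,(np.array(pl)+.5)/k-.5+off,.024)[:,:2]
    d=p[0]-p[1];th=np.arctan2(-d[0],d[1]);m=p.mean(0)-.06*np.array([np.cos(th),np.sin(th)])
    print('width',np.linalg.norm(d),'yaw',th-SY,'pos',to_st(m),'corners',to_st(p))
E
python3 - <<'E'
from fe import *
front([(140,296),(453,328)],4,[270,160])
def plan(x,th,ds,dth,n,z=.0055,h=.7,lat=0):
    w=[]
    for k in range(n):
        th+=dth;x=x+ds*np.array([np.cos(th),np.sin(th)])
        w.append((fr_st(x-.071*np.array([np.cos(th),np.sin(th)])),th+SY))
    print(x,th);rows([([*a,z],Rdown(b),h) for a,b in w])
plan(np.array([-.108,.003]),-.11,.005,.011,10)
E
```

```text
width 0.15869745131967236 yaw -0.10002395523392826 pos [-0.1077  0.0033] corners [[-0.04    0.0763]
 [-0.0559 -0.0816]]
[-0.0581  0.0005] -3.122502256758253e-17
-0.011 -0.003 -0.001 0.000 -0.001 0.004 0.7; -0.022 -0.003 -0.001 0.000 -0.002 0.009 0.7; -0.033 -0.003 -0.001 0.000 -0.002 0.014 0.7; -0.044 -0.003 -0.001 0.000 -0.003 0.019 0.7; -0.055 -0.003 -0.001 -0.000 -0.003 0.024 0.7; -0.066 -0.003 -0.001 -0.000 -0.004 0.029 0.7; -0.077 -0.003 -0.001 -0.000 -0.004 0.034 0.7; -0.088 -0.003 -0.001 -0.000 -0.005 0.039 0.7; -0.099 -0.003 -0.001 -0.000 -0.005 0.044 0.7; -0.110 -0.003 -0.001 -0.000 -0.005 0.049 0.7
```

Request:
apply_moves:
  series: "-0.020 0 0 0 -0.0015 0.004 0.7; -0.040 0 0 0 -0.0025 0.009 0.7; -0.060 0 0 0 -0.003 0.013 0.7; -0.080 0 0 0 -0.0035 0.018 0.7; -0.100 0 0 0 -0.004 0.023 0.7; -0.105 0 0 0 -0.004 0.028 0.7; -0.108 0 0 0 -0.004 0.033 0.7; -0.108 0 0 0 -0.004 0.033 0.7"

```text
clock: 8.43
tcp_pos: [0.5212, -0.2498, 0.0063]
orientation: [-0.072, 1.569, 0.071]
contact_force: [-2.7, -1.7, -2.9]
grip_width: 0.0599
```

```bash
python3 - <<'E'
from h import *
o=get_obs();print(o['tcp_pos'],o['contact_force'],to_st(o['tcp_pos'][:2]))
m=Ro.from_rotvec(o['orientation']).as_matrix()[:,1];print('yaw st',np.arctan2(-m[0],m[1])-SY)
im=grab_frame('wrist');cv2.imwrite('pics/w6.png',im)
im=grab_frame('top');zoom(im,270,160,410,300,4,'t6.png')
im=grab_frame('side');zoom(im,230,200,450,320,3.6,'s6.png')
E
```

```text
[ 0.5212 -0.2498  0.0063] [-2.7139 -1.681  -2.8578] [-0.1432  0.0025]
yaw st -0.0005960448848588984
```

View pics/w6.png

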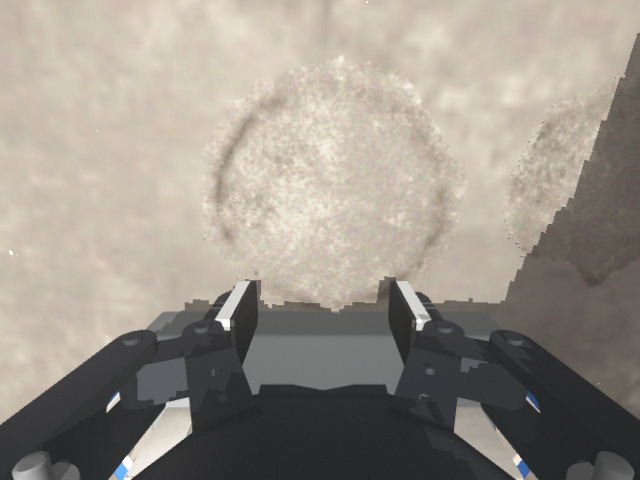

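View pics/t6.png

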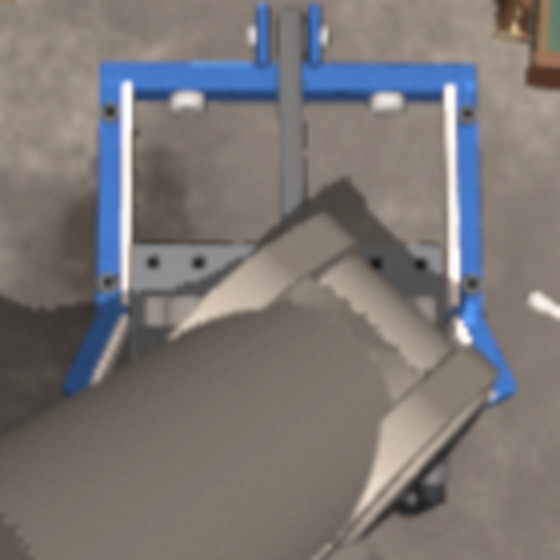

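View pics/s6.png

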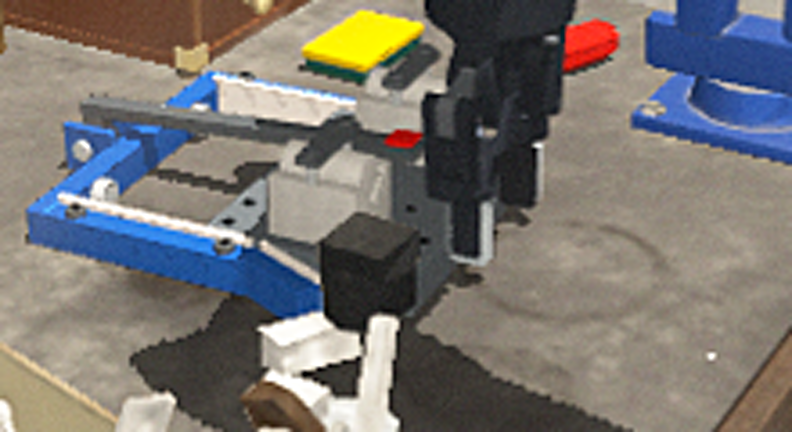

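Request:
apply_moves:
  series: "0 0 0 -0.003 0 0.004 0.7; 0 0 0 -0.003 0 0.009 0.7; 0 0 0 -0.003 0 0.014 0.7; 0 0 0 -0.003 0 0.019 0.7; 0 0 0 -0.003 0 0.024 0.7; 0 0 0 -0.003 0 0.029 0.7; 0 0 0 -0.003 0 0.034 0.7; 0 0 0 -0.003 0 0.034 0.7"

```text
clock: 9.57
tcp_pos: [0.5544, -0.2461, 0.0095]
orientation: [-0.071, 1.57, 0.072]
contact_force: [-5.4, -0.9, -0.3]
grip_width: 0.0594
```

```bash
python3 - <<'E'
from h import *
o=get_obs();print(o['tcp_pos'],o['contact_force'],o['moment'],to_st(o['tcp_pos'][:2]))
im=grab_frame('wrist');cv2.imwrite('pics/w7.png',im)
im=grab_frame('top');zoom(im,270,160,410,300,4,'t7.png')
im=grab_frame('side');zoom(im,230,200,450,320,3.6,'s7.png')
E
```

```text
[ 0.5544 -0.2461  0.0095] [-5.4029 -0.9247 -0.323 ] [-0.1431  1.163  -0.0489] [-0.1099  0.0031]
```

View pics/w7.png

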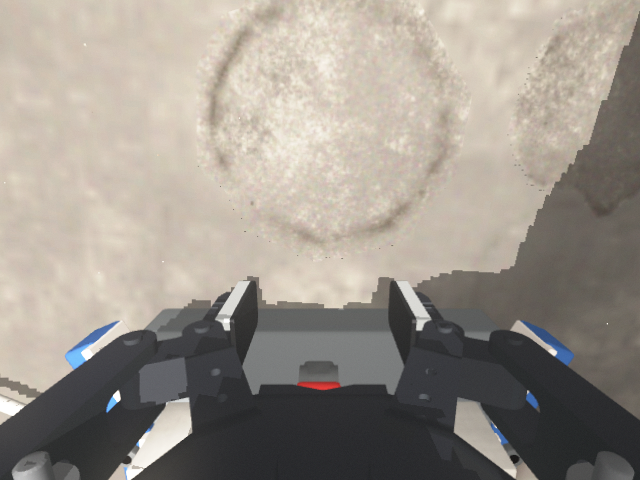

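View pics/t7.png

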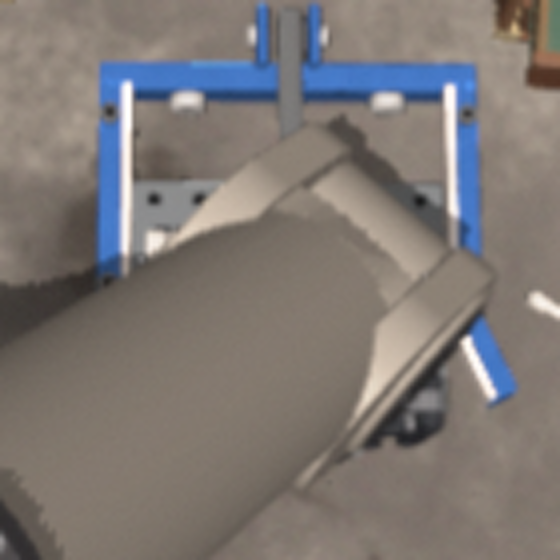

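View pics/s7.png

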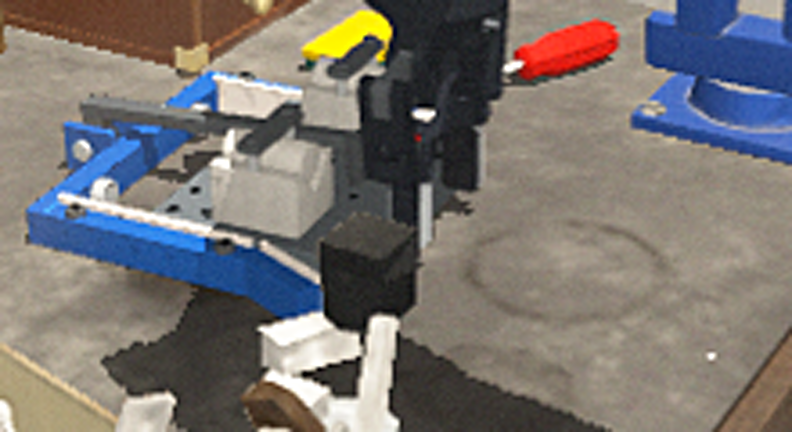

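Request:
apply_moves:
  series: "0 0 0 0 0 0.004 0.7; 0 0 0 0 0 0.009 0.7; 0 0 0 0 0 0.014 0.7; 0 0 0 0 0 0.019 0.7; 0 0 0 0 0 0.024 0.7; 0 0 0 0 0 0.028 0.7; 0 0 0 0 0 0.032 0.7; 0 0 0 0 0 0.034 0.7; 0 0 0 0 0 0.034 0.7"

```text
clock: 10.85
tcp_pos: [0.5875, -0.2431, 0.0095]
orientation: [-0.071, 1.572, 0.072]
contact_force: [-7.6, -1.5, 2.0]
grip_width: 0.0597
```

```bash
python3 - <<'E'
from h import *
o=get_obs();print(o['tcp_pos'],o['contact_force'],o['moment'],to_st(o['tcp_pos'][:2]))
im=grab_frame('wrist');cv2.imwrite('pics/w8.png',im)
im=grab_frame('top');zoom(im,270,160,410,300,4,'t8.png')
E
```

```text
[ 0.5875 -0.2431  0.0095] [-7.6224 -1.4818  2.0366] [-0.1453  1.5106  0.0518] [-0.0767  0.003 ]
```

View pics/w8.png

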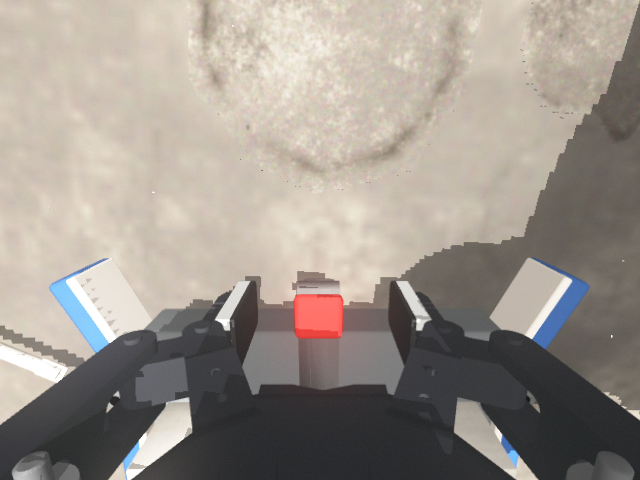

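View pics/t8.png

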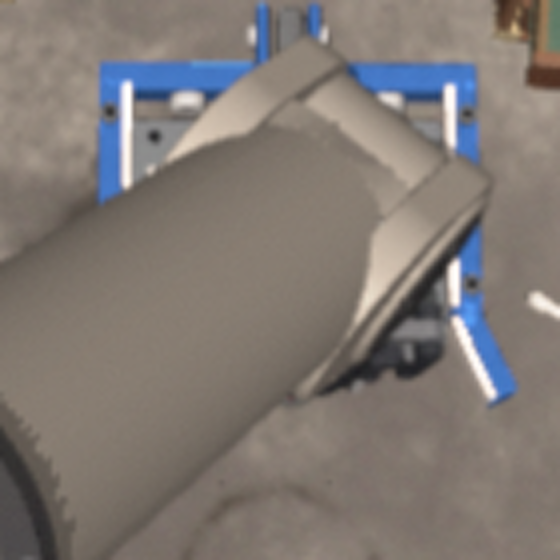

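Request:
apply_moves:
  series: "0 0 0 0 0 0.002 0.7; 0 0 0 0 0 0.004 0.7; 0 0 0 0 0 0.005 0.7; 0 0 0 0 0 0.006 0.7; 0 0 0 0 0 0.007 0.7; 0 0 0 0 0 0.007 0.7"

```text
clock: 11.7
tcp_pos: [0.5952, -0.2423, 0.0095]
orientation: [-0.071, 1.57, 0.072]
contact_force: [-4.7, -1.0, -0.3]
grip_width: 0.0599
```

```bash
python3 - <<'E'
from h import *
o=get_obs();print(o['tcp_pos'],o['contact_force'],o['moment'],to_st(o['tcp_pos'][:2]))
im=grab_frame('wrist');cv2.imwrite('pics/w9.png',im)
im=grab_frame('side');zoom(im,230,200,450,320,3.6,'s9.png')
E
```

```text
[ 0.5952 -0.2423  0.0095] [-4.6582 -1.0058 -0.2651] [-0.1503  1.1155 -0.0898] [-0.0689  0.0031]
```

View pics/w9.png

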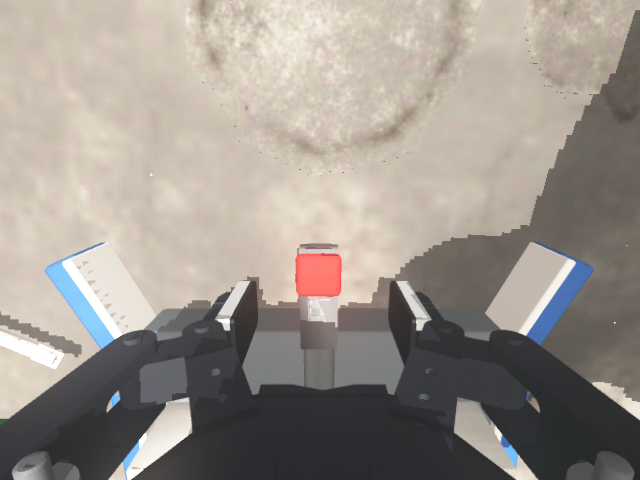

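View pics/s9.png

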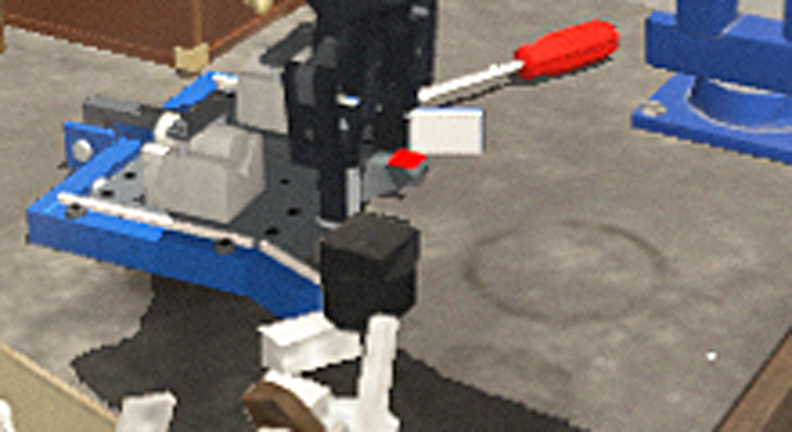

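Request:
apply_moves:
  series: "0 0 0 0 0 0.001 0.7; 0 0 0 0 0 0.002 0.7; 0 0 0 0 0 0.002 0.7"

```text
clock: 12.18
tcp_pos: [0.5952, -0.2423, 0.0094]
orientation: [-0.07, 1.574, 0.073]
contact_force: [-10.1, -0.1, 4.1]
grip_width: 0.0598
```

Request:
apply_moves:
  series: "0 0 0 0 0 0.001 0.7; 0 0 0 0 0 0.002 0.7; 0 0 0 0 0 0.003 0.7; 0 0 0 0 0 0.003 0.7"

```text
clock: 12.68
tcp_pos: [0.5953, -0.2424, 0.0093]
orientation: [-0.069, 1.579, 0.073]
contact_force: [-18.2, 0.3, 12.0]
grip_width: 0.06
```

```bash
python3 - <<'E'
from h import *
o=get_obs();print(o['tcp_pos'],o['contact_force'],o['moment'],to_st(o['tcp_pos'][:2]))
im=grab_frame('wrist');cv2.imwrite('pics/w10.png',im);zoom(im,200,220,440,400,3.3,'zw10.png')
E
```

```text
[ 0.5953 -0.2424  0.0093] [-18.2412   0.318   12.0337] [0.0515 3.6967 0.1128] [-0.0688  0.0031]
```

View pics/zw10.png

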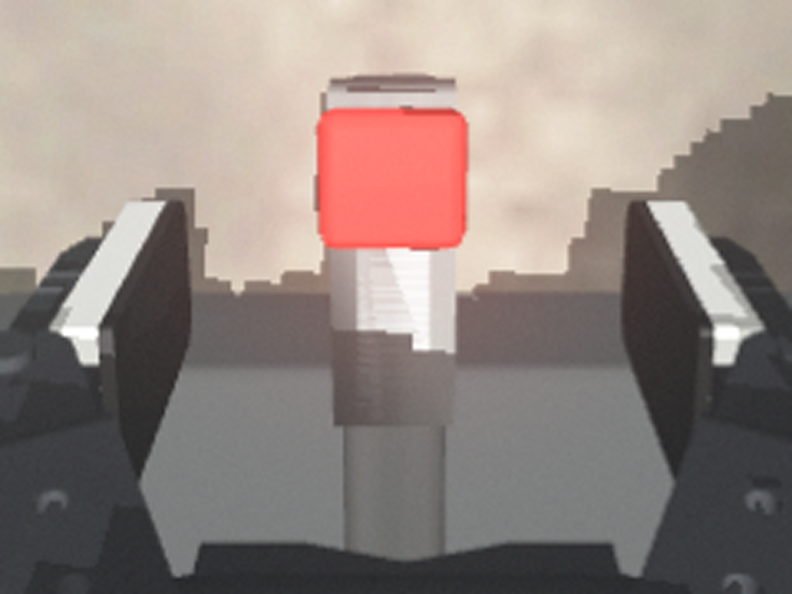

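Request:
apply_moves:
  series: "0 0 0 0 0 -0.004 0.7; 0 0 0 0 0 -0.010 0.7; 0 0 0 0 0 -0.020 0.7; 0 0 0 0 0 -0.028 0.7; 0 0 0 -0.020 0 -0.030 0.7; 0 0 0 -0.060 0 -0.030 0.7; 0 0 0 -0.110 0 -0.030 0.7; 0 0 0 -0.160 0 -0.030 0.7; 0 0 0 -0.220 0 -0.030 0.7; 0 0 0 -0.270 0 -0.030 0.7; 0 0 0 -0.270 0 -0.060 0.7; 0 0 0 -0.270 0 -0.060 0.7"

```text
clock: 14.22
tcp_pos: [0.5391, -0.2487, 0.2816]
orientation: [-0.07, 1.567, 0.069]
contact_force: [0.1, -0.4, -0.0]
grip_width: 0.0597
```

Request:
apply_moves:
  series: "0 0 0 0 0.05 -0.02 0.7; 0 0 0 0 0.10 -0.04 0.7; 0 0 0 0 0.15 -0.05 0.7; 0 0 0 0 0.20 -0.06 0.7; 0 0 0 0 0.25 -0.06 0.7; 0 0 0 0 0.30 -0.06 0.7; 0 0 0 0 0.30 -0.06 0.7"

```text
clock: 15.1
tcp_pos: [0.4535, 0.0501, 0.2798]
orientation: [-0.076, 1.569, 0.078]
contact_force: [0.5, -0.8, -0.6]
grip_width: 0.0595
```

```bash
python3 - <<'E'
from h import *
o=get_obs();print(o['clock'],o['tcp_pos'],o['contact_force'])
im=grab_frame('top');cv2.imwrite('pics/t11f.png',im);zoom(im,270,150,410,270,5,'t11.png')
im=grab_frame('side');zoom(im,230,200,450,320,3.6,'s11.png')
E
```

```text
15.1 [0.4535 0.0501 0.2798] [ 0.5438 -0.8407 -0.6373]
```

View pics/t11.png

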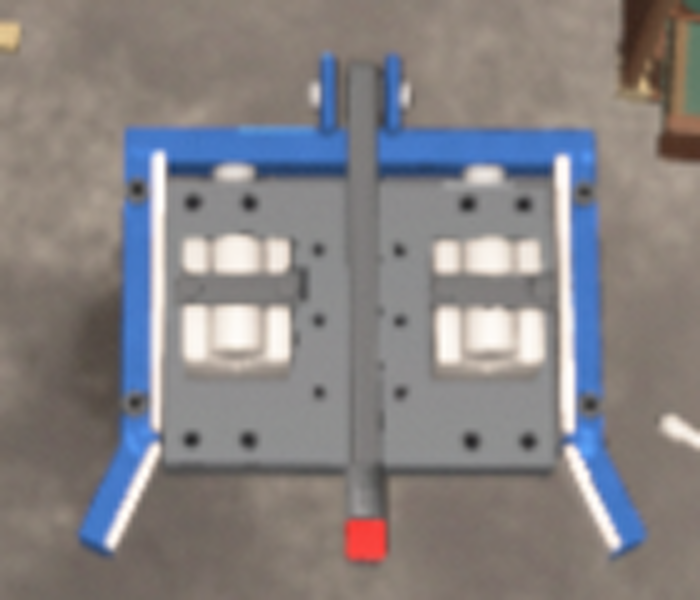

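View pics/s11.png

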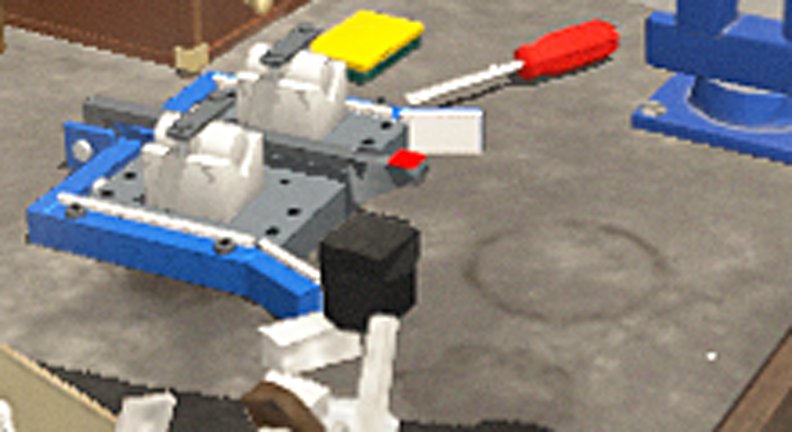

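```bash
python3 - <<'E'
from fe import *
a=cv2.imread('pics/top0.png').astype(int);b=cv2.imread('pics/t11f.png').astype(int)
for im in(a,b):
    m=(im[...,2]>170)&(im[...,1]<70)&(im[...,0]<70);m[:,:320]=0;m[:,365:]=0;m[:240]=0;m[275:]=0
    y,x=np.nonzero(m);print('pad',x.mean(),y.mean(),len(x))
front([(166,178),(552,180)],5,[270,150])
d=np.abs(a-b).max(2)
for n,(x0,y0,x1,y1) in dict(can=(185,110,220,190),drv=(400,230,478,278),bolt=(228,180,244,197)).items():print(n,(d[y0:y1,x0:x1]>40).sum())
c=camera_info('top');print(to_st(ray(c,(np.array([(166,465),(552,468)])+.5)/5-.5+[270,150],.024)[:,:2]))
E
```

```text
pad 342.72 257.02 50
pad 342.7857142857143 256.9761904761905 42
width 0.15922767254361223 yaw 0.0004576670645556058 pos [0.0023 0.0012] corners [[ 0.0623  0.0808]
 [ 0.0623 -0.0784]]
can 0
drv 0
bolt 80
[[-0.0586  0.0798]
 [-0.0591 -0.0757]]
```

```bash
python3 - <<'E'
from h import *
a=cv2.imread('pics/top0.png');b=cv2.imread('pics/t11f.png')
s=np.hstack([a[165:215,205:265],b[165:215,205:265]]);cv2.imwrite('pics/b.png',cv2.resize(s,None,fx=6,fy=6))
E
```

```text
(no output)
```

View pics/b.png

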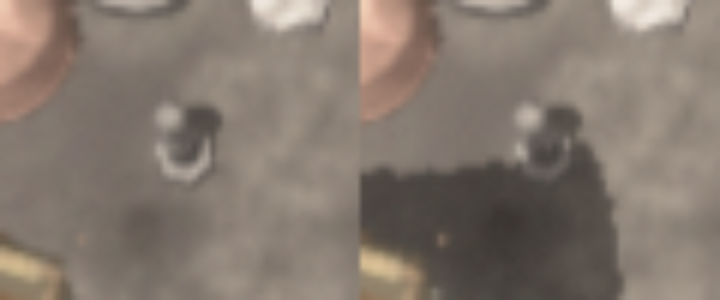

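The bolt stands where it did, and the pixel change there is only the arm's shadow. Handing in.

```bash
python3 -c "
from bench import *
print(hand_in())"
```

```text
the job is handed in; nothing more can be done
None
```

The pallet is home in the docking station with the catch down behind it, and I handed the job in at about 15 s of the 64 s allowed. `hand_in()` gives no verdict, so this rests on my own last checks.

**How I did it:** I pushed on the plate's rear face with both fingertips, the jaws part open so the catch nose passed between them. First I pushed straight along the pallet's own heading, then curved it left to square it up, then went straight in. I stopped when the TCP no longer advanced and the push force rose to about 18 N. Then I backed off, lifted clear and swung the arm away.

**Last checks:**
- **Pallet position:** from its front corners in the top camera it sits at x ≈ +2 mm, y ≈ +1 mm in the station, with yaw ≈ 0.000 rad. The rear corners give about +1 mm in x. These readings carry about 2 mm of calibration error, so the evidence for "fully home" is mainly the hard stop I felt.
- **Catch:** the wrist camera showed it riding on the plate on the way in. At the end its red pad is back within 0.1 px of its starting place in the top view, which means it is down.
- **Other things:** the oil can and screwdriver show no change between the first and last pictures. The bolt's patch did change, but the enlarged pictures show that is only the arm's shadow and the bolt is in the same place.
- **Contact:** I saw no contact with the catch or vee blocks in the pictures. The forces read after each call stayed far below the limits.

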